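Set the turret depth stop and press a bush home

TASK

The brass bush in the bush press has to go in to the depth of the yellow stop. With the outside of the shut fingers, push the coloured lugs of the depth-stop turret round, click by click, until the yellow stop has clicked in under the stop screw; only then push the black palm pad down until the screw lands on the yellow stop, and let the ram come right back up. Grip nothing, and leave the gauges, the carton and the grease tin beside the press where they stand.

Things in the scene. Friction and masses are not known exactly. Their poses are not given: they have to be found in the camera images.
- press: Bush press, fixed: base plate 270 x 180 x 18 mm, two upright pillars, sliding green head. Origin on the trolley top; x points from the turret to the pillars (away from the robot, turned up to 20 deg), y left, z up. In its frame: turret axis x -78, y 0 mm; sleeve, bush and pad x 35, y 0; pillars x 35, y +-62, 194 mm high; free above the turret's left, right and front.
- stop_screw (a point): Tip (11 mm across) of the stop screw under the nose of the green head: 30 mm from the turret axis on the side away from the robot, 128 mm above the trolley when the ram is up. It lands on the stop under it. Green head: x -5 to 100, y +-83, z 158 to 174 mm in the press frame; its nose, 22 mm wide at the same height, reaches to x -61 over the turret's rear.
- turret_axis (a point): Point on the turret's vertical axis at mid-height of its lugs (90 mm above the trolley). The turret is a grey drum, 84 mm across, top at z 98 mm, on the robot's side of the press. It turns endlessly both ways and clicks every 90 deg: pushed past half-way (45 deg) it snaps on to the next click by itself, else it springs back. 4 to 6 N on a lug turns it.
- turret (a joint): Angle of the turret in rad, anticlockwise seen from above, endless. At 0 the red stop is under the screw; white at 1.571 (or -4.712), yellow at 3.142 or -3.142, blue at -1.571 (or 4.712). It starts clicked in at red, white or blue.
- palm_pad (a point): Centre of the top of the black palm pad, a low round mushroom 80 mm across and 18 mm high on the green head; top 206 mm above the trolley when the ram is up. Pushed straight down it drives the ram.
- ram (a joint): Travel of the ram (green head, pad, punch, stop screw) in m: 0 = up, growing downwards, at most 0.026. Its spring needs 3 N at the top, 5 N at the yellow stop (0.018), and brings it back up when let go. The punch meets the bush after 6 to 9 mm; then about 11 N in all press the bush in.
- bush (a joint): How far the brass bush (36 mm across, standing in the mouth of the cream sleeve under the punch) has been pressed in, in m; starts at 0 to 0.003 and stays where it is pressed. The ram on the yellow stop leaves it at 0.012.
- lug_red (a point): Centre of the red lug, a rounded red plastic tab on the drum's rim beside the red stop: 34 mm long radially, 13 mm wide, 15 mm high; 62 mm from the turret axis, outer end at 79 mm, z 82 to 98 mm, open below. Own x points radially outwards, y anticlockwise from above, z up.
- stop_red (a point): Centre of the top of the red stop, a steel post 15 mm across on a red washer, 30 mm from the turret axis on the same side as the red lug, top 118 mm above the trolley: it stops the ram after 10 mm.
- lug_blue (a point): Centre of the blue lug, a rounded blue plastic tab on the drum's rim beside the blue stop: 34 mm long radially, 13 mm wide, 15 mm high; 62 mm from the turret axis, outer end at 79 mm, z 82 to 98 mm, open below. Own x points radially outwards, y anticlockwise from above, z up.
- stop_blue (a point): Centre of the top of the blue stop, a steel post 15 mm across on a blue washer, 30 mm from the turret axis on the same side as the blue lug, top 114 mm above the trolley: it stops the ram after 14 mm.
- lug_yellow (a point): Centre of the yellow lug, a rounded yellow plastic tab on the drum's rim beside the yellow stop: 34 mm long radially, 13 mm wide, 15 mm high; 62 mm from the turret axis, outer end at 79 mm, z 82 to 98 mm, open below. Own x points radially outwards, y anticlockwise from above, z up.
- stop_yellow (a point): Centre of the top of the yellow stop, a steel post 15 mm across on a yellow washer, 30 mm from the turret axis on the same side as the yellow lug, top 110 mm above the trolley: it stops the ram after 18 mm.
- lug_white (a point): Centre of the white lug, a rounded white plastic tab on the drum's rim beside the white stop: 34 mm long radially, 13 mm wide, 15 mm high; 62 mm from the turret axis, outer end at 79 mm, z 82 to 98 mm, open below. Own x points radially outwards, y anticlockwise from above, z up.
- stop_white (a point): Centre of the top of the white stop, a steel post 15 mm across on a white washer, 30 mm from the turret axis on the same side as the white lug, top 106 mm above the trolley: it stops the ram after 22 mm.
- gauge_big_mid (a point): Centre (half-way up) of the larger grey stepped plug gauge, standing, 48 mm across and 98 mm high; loose, not to be disturbed.
- gauge_small_mid (a point): Centre (half-way up) of the smaller grey stepped plug gauge, standing, 38 mm across and 98 mm high; loose, not to be disturbed.
- seal_box_mid (a point): Centre (half-way up) of the small brown carton of seals, 61 x 76 x 42 mm; loose, not to be disturbed.
- tin_mid (a point): Centre (half-way up) of the red grease tin, 72 mm across and 75 mm high; loose, not to be disturbed.

How it is judged:
By the outcome, as a careful person would: the job done as asked, in the order asked, and still so for the second after the job is handed in, with the robot touching nothing.
It also fails if it takes over 64 s, if anything falls off the work surface, if the arm or the gripper's body presses on something with over 40 N, if the wrist force passes 120 N, or if a joint passes its speed limit or range.

ROBOT

A 7-joint arm with a two-finger parallel gripper is mounted at the origin on a cart in front of the work surface, level with it; the furniture and walls round the work are solid. World frame = base frame: x ahead of the robot, y to its left, z up, the work surface at z = 0. Lengths are in mm, angles in rad, forces in N, time in s.
With the tool pointing down it reaches from about 400 to 925 mm from the base axis. Payload 4.1 kg.
Tool frame: the origin (TCP) lies midway between the tips of the shut fingers; the grasp point (between the pads) lies 19 mm behind it (ctrl.grip_depth is the distance from the TCP to the grasp point, in mm); z points along the fingers, x is the direction in which the jaws open and shut, and the axes are right-handed (so a half turn about z gives the same grasp; the last joint's range is limited). The gripper opens to 85 mm and grips with 20 to 120 N. Pads are 22 mm wide; open, the fingers measure 114 mm over their backs; the gripper's body (76 mm by 85 mm) begins 54 mm behind the grasp point. The pads swing forward as they close: fully open they stand 13 mm farther back than shut.
Start: joints at [-1.289, 0.398, 0.045, 1.537, -0.019, 1.207, -0.051], TCP at [241.565, 603.485, 200.747] pointing down, gripper open.
Joint ranges: [-2.82, 2.82], [-0.49, 2.23], [-1.37, 1.46], [0, 2.46], [-1.36, 4.5], [0.23, 2], [-2.94, 2.94]. Speed limits (rad/s): [2.57, 2.57, 3.14, 3.14, 3.14, 3.14, 3.14].

INTERFACE

Orientations are given as a unit quaternion [x, y, z, w].
In Python, from workcell import ctrl, snapshot, order gives the robot as it stands.
- The arm moves only by the tool carry_out, never from a script. Its argument "increments" is a list that holds one entry, the list of rows, each a list of 6 numbers: the shift along the tool's x, y, z in mm, then the turn, a rotation vector about the tool's x, y, z in rad. In form: [[[dx, dy, dz, ax, ay, az], ...]]. A call has 1 to 8 rows; each row shifts and turns the commanded pose from where the row before left it, along the tool's axes as they then stand; what a row does not reach is not made up. A row lasts 1/12 s, in which the tool goes at most 41.7 mm and 7.16 degrees, less where a joint would pass 70% of its speed; a pose out of reach is approached as far as the arm can. A call is refused whole if a number of a shift passes 41.7 or a number of a turn 0.125, either way. A call with a gripper value outside its range is refused whole. "grip" is the closure in counts, from 0 (fully open) to 255 (shut), set as the call begins (left out, the last holds). The fingers move at their own pace and stop on an object; "force" is the grip in N (left out, the last holds). Time passes only in rows, so rows that do not move let the fingers close. It gives the time, the measured TCP pose, the force and the opening at its end, in the units of the state.
- ctrl.observe(): the state, without advancing time (a new reading comes with each control period).
- snapshot(name): name is "scene" or "top" or "wrist"; returns a dict with "color" (420x560x3 uint8, blue, green, red), "intrinsics" (3x3 intrinsics, pixels), "origin" and "orientation" of the camera in the world. Camera axes: x right, y down, z forward; pixel columns grow to the right and rows downward; lengths in mm; the calibration is good to about 2 mm. A picture is of the moment at which its call begins. There is no depth.
- order.hand_in(): hands the job in, once; it reports no verdict.
The state is a dict: "time": time; "q": joint angles; "qvel": joint speeds; "joint_torque": joint torques, N m; "tool_pos": TCP position; "tool_rot": TCP orientation; "wrist_force": force on the tool from outside, world axes, zero at the start; "moment": the same for the moment, N m; "width": finger opening in mm.
Only numpy, scipy, OpenCV 4.12 (cv2) and the standard library are available. Lean on these libraries where they do the work, as an engineer would, in place of code of your own. Each camera call takes 0.05 s, during which the arm holds its last target.

## Working session

There is one attempt and no reset: what is moved stays moved. The work goes in short steps, Python scripts to look and compute and a tool call to move; the robot and the scene stay as the last step left them, time stands still between calls to the robot, and variables do not carry over. Pictures are saved under pics/ and viewed, and the job is handed in when it is done.

Besides the shell and the picture viewer there is one more tool, called after "Call:" by a JSON object that holds its "api" and its "payload". carry_out: Moves the arm, as the interface text tells. Its arguments: {"type":"object","properties":{"increments":{"type":"array"},"grip":{"type":"number"},"force":{"type":"number"}},"required":["increments"]}

```bash
mkdir -p pics; ls
python3 - <<'E'
from workcell import ctrl,snapshot,order
import cv2
print(ctrl.observe())
for n in("scene","top","wrist"):
    s=snapshot(n); cv2.imwrite(f"pics/{n}0.png",s["color"]); print(n,s["intrinsics"],s["origin"],s["orientation"])
E
```

```text
pics
{'time': 0.0, 'q': array([-1.28898783,  0.39917635,  0.04505349,  1.53788691, -0.01871274,
        1.20691035, -0.05070179]), 'qvel': array([ 0.00037657, -0.00087346,  0.00171017, -0.00118397,  0.00010047,
        0.00011197,  0.00155278]), 'joint_torque': array([-8.00923317e-04, -4.75122106e+01,  1.36388976e+00, -2.54215837e+01,
        1.14332058e-02,  9.12357500e-03,  2.45581509e-05]), 'tool_pos': array([241.3170072 , 602.78904401, 199.67096589]), 'tool_rot': array([ 8.28126979e-01,  5.60539693e-01, -7.72815229e-04,  6.01857976e-04]), 'wrist_force': array([0.43784026, 0.05346672, 0.16565185]), 'moment': array([0.03391348, 0.01267699, 0.01484822]), 'width': 85.16544072044097}
scene [[453.08407396   0.         286.25026937]
 [  0.         453.08407396 214.85653996]
 [  0.           0.           1.        ]] [283.47794523 552.34750008 764.18935077] [-0.22532897  0.8962638  -0.36989436  0.09547894]
top [[394.66899027   0.         282.37883328]
 [  0.         394.66899027 203.59179557]
 [  0.           0.           1.        ]] [484.94325818   4.83731324 983.64636667] [-0.69729154  0.71338546 -0.03834275  0.05827125]
wrist [[357.3337757    0.         279.13803331]
 [  0.         357.3337757  209.37939691]
 [  0.           0.           1.        ]] [168.25206036 633.13176263 372.52869902] [0.81792058 0.55368555 0.08693083 0.12992791]
```

View pics/scene0.png

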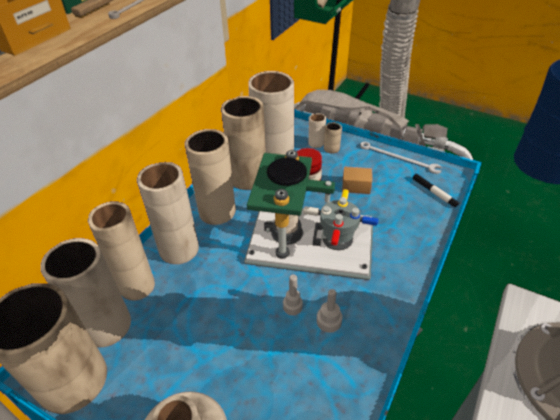

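View pics/top0.png

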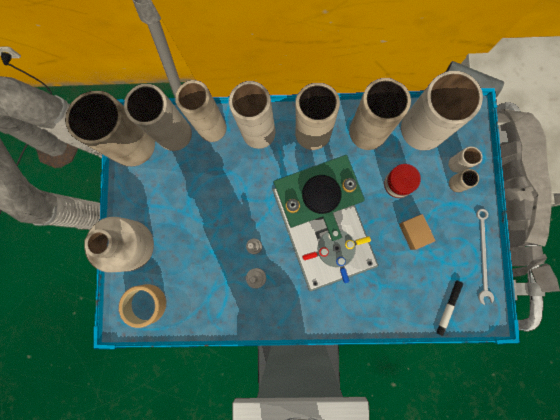

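The top view shows the red lug on the left (312,255), blue in front (344,272) and yellow on the right (360,242). White is therefore under the screw, and one anticlockwise click is needed. I'll measure next.

```bash
cat > h.py <<'E'
import numpy as np,cv2
from scipy.spatial.transform import Rotation as R
def ray(s,u,v,z):
    K=s["intrinsics"];d=R.from_quat(s["orientation"]).as_matrix()@np.array([(u-K[0,2])/K[0,0],(v-K[1,2])/K[1,1],1])
    o=np.array(s["origin"]);return o+d*(z-o[2])/d[2]
def blobs(s,lo,hi,roi=None):
    h=cv2.cvtColor(s["color"],cv2.COLOR_BGR2HSV);m=cv2.inRange(h,lo,hi)
    if roi: 
        k=np.zeros_like(m);a,b,c,d=roi;k[b:d,a:c]=255;m&=k
    n,l,st,c=cv2.connectedComponentsWithStats(m)
    return [(c[i].round(2),st[i].tolist()) for i in range(1,n) if st[i,4]>15]
E
python3 - <<'E'
from h import *
from workcell import *
for n,roi in(("top",(270,150,385,290)),("scene",(240,140,390,280))):
    s=snapshot(n)
    for c,lo,hi,z in(("red",(0,150,80),(6,255,255),97),("blue",(110,150,80),(125,255,255),97),("yel",(22,150,120),(32,255,255),97),("pad",(0,0,0),(180,255,35),206)):
        for b in blobs(s,lo,hi,roi): print(n,c,b,ray(s,*b[0],z).round(1))
s=snapshot("top")
im=s["color"][140:300,260:400]; cv2.imwrite("pics/crop1.png",cv2.resize(im,None,fx=5,fy=3.7 and 5,interpolation=cv2.INTER_CUBIC)[:600*2:,:][100:700])
for n,u,v in(("g1",254,243),("g2",256,276)): print(n,ray(s,u,v,90).round())
s=snapshot("scene")
im=s["color"][140:280,230:400]; cv2.imwrite("pics/crop2.png",cv2.resize(im,None,fx=4,fy=4,interpolation=cv2.INTER_CUBIC))
E
```

```text
top red (array([320.59, 251.12]), [319, 247, 6, 9, 17]) [498.4 -54.2  97. ]
top red (array([309.63, 255.69]), [303, 252, 14, 8, 70]) [488.8 -29.6  97. ]
top yel (array([362.78, 240.39]), [356, 237, 15, 8, 74]) [ 520.1 -148.7   97. ]
top yel (array([347.92, 244.  ]), [345, 240, 8, 9, 24]) [ 512.8 -115.4   97. ]
top pad (array([321.34, 192.86]), [302, 175, 39, 38, 1078]) [611.9 -52.3 206. ]
scene red (array([311.82, 158.44]), [297, 149, 24, 24, 283]) [ 638.  -226.8   97. ]
scene red (array([337.48, 224.52]), [333, 222, 10, 5, 21]) [496.6 -56.4  97. ]
scene red (array([335.13, 236.78]), [331, 229, 9, 16, 107]) [487.2 -23.4  97. ]
scene blue (array([368.78, 220.49]), [362, 217, 15, 8, 72]) [444.6 -97.2  97. ]
scene yel (array([344.98, 193.09]), [342, 189, 7, 10, 46]) [ 520.5 -151.2   97. ]
scene yel (array([342.36, 204.48]), [338, 202, 10, 5, 25]) [ 511.3 -115.4   97. ]
scene pad (array([286.03, 171.47]), [267, 158, 39, 28, 844]) [606.1 -39.9 206. ]
g1 [520.  95.  90.]
g2 [446.  91.  90.]
```

View pics/crop1.png

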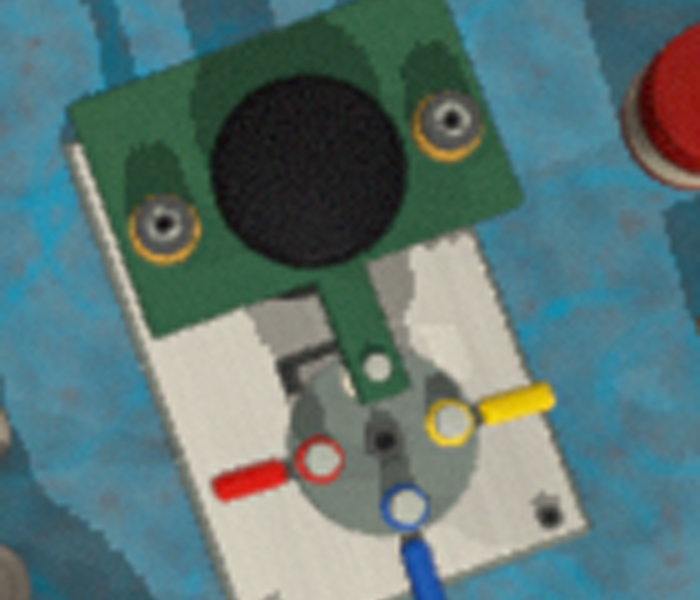

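View pics/crop2.png

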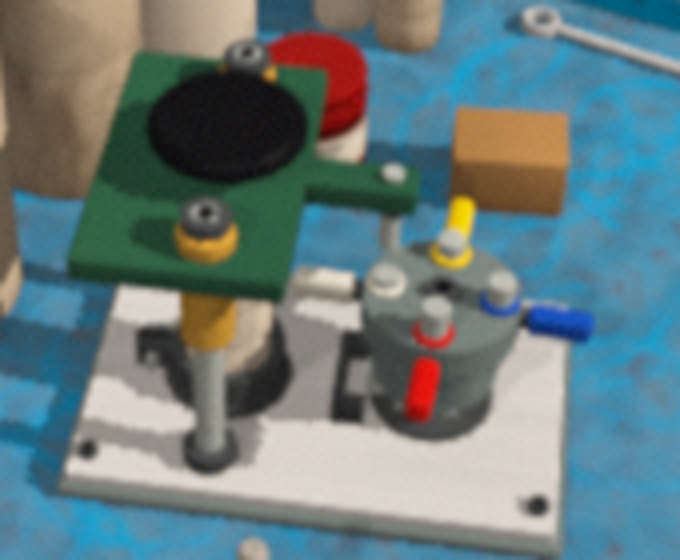

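Run:
```python
from h import *
from workcell import *
s=snapshot("top")
a=ray(s,293,204.4,194);b=ray(s,350,184,194);print(a,b,(a+b)/2,np.degrees(np.arctan2((b-a)[0],(a-b)[1])),np.linalg.norm(a-b))
bl=blobs(s,(105,120,60),(125,255,255),(335,255,352,290));print(bl,[ray(s,*x[0],97).round(1) for x in bl])
# hub
print(ray(s,260+383/5,140+540/5,98))
for n,p in (("r",(320,460)),("b",(405,506)),("y",(450,422))): print(n,ray(s,260+p[0]/5,160+p[1]/5,{"r":118,"b":114,"y":110}[n]))
print("screwtop",ray(s,260+376/5,160+368/5,178))
s2=snapshot("scene")
a=ray(s2,230+205/4,140+212/4,194);b=ray(s2,230+248/4,140+57/4,194);print(a,b,(a+b)/2,np.degrees(np.arctan2((b-a)[0],(a-b)[1])),np.linalg.norm(a-b))
print(R.from_quat(ctrl.observe()['tool_rot']).as_matrix().round(3))
```

```text
[591.69917889   4.60972814 194.        ] [ 630.48895109 -111.69144677  194.        ] [611.09406499 -53.54085931 194.        ] 18.44501923597079 122.59938707864445
[(array([338.33, 260.81]), [336, 257, 7, 9, 21]), (array([344.36, 275.34]), [341, 268, 8, 15, 77])] [array([476.3, -92.7,  97. ]), array([ 444.3, -104.6,   97. ])]
[504.51910954 -89.86796403  98.        ]
r [496.03481625 -60.1333023  118.        ]
b [475.47986631 -96.55403596 114.        ]
y [ 511.46673754 -118.1674125   110.        ]
screwtop [531.88012778 -79.6254593  178.        ]
[591.09934682   6.76981137 194.        ] [ 628.39250228 -106.92317237  194.        ] [609.74592455 -50.0766805  194.        ] 18.160335304502357 119.65314035429182
[[ 0.372  0.928 -0.   ]
 [ 0.928 -0.372 -0.   ]
 [-0.    -0.    -1.   ]]
```

Call:
{"api": "carry_out", "payload": {"increments": [[[0,0,-33,0,0,0],[0,0,-33,0,0,0],[0,0,-33,0,0,0],[-25,32,0,0,0,0],[-25,32,0,0,0,0],[-25,32,0,0,0,0],[-25,32,0,0,0,0],[-25,32,0,0,0,0]]], "grip": 255}}

```text
time: 1.12
tool_pos: [344.4, 426.2, 300.0]
tool_rot: [0.828, 0.561, 0.0, -0.0]
wrist_force: [0.6, -0.5, -0.1]
width: -0.1
```

Call:
{"api": "carry_out", "payload": {"increments": [[[-25,32,0,0,0,0],[-25,32,0,0,0,0],[-25,32,0,0,0,0],[-25,32,0,0,0,0],[-25,32,0,0,0,0],[-38,12,0,0,0,0],[-38,12,0,0,0,0],[-38,12,0,0,0,0]]]}}

```text
time: 1.78
tool_pos: [436.7, 131.1, 299.7]
tool_rot: [0.828, 0.56, 0.0, -0.0]
wrist_force: [0.6, 1.1, 0.8]
width: 0.2
```

Call:
{"api": "carry_out", "payload": {"increments": [[[-38,12,0,0,0,0],[-38,12,0,0,0,0],[-38,12,0,0,0,0],[-38,12,0,0,0,0],[0,0,0,0,0,-0.12],[0,0,0,0,0,-0.12],[0,0,0,0,0,-0.12],[0,0,0,0,0,0]]]}}

```text
time: 2.45
tool_pos: [424.8, -26.0, 299.9]
tool_rot: [0.714, 0.7, 0.0, -0.0]
wrist_force: [0.5, -0.0, -0.3]
width: 0.2
```

Call:
{"api": "carry_out", "payload": {"increments": [[[0,0,0,0,0,-0.113],[0,0,0,0,0,-0.113],[0,0,0,0,0,-0.113],[-23,-5,20,0,0,0],[-23,-5,38,0,0,0],[0,0,38,0,0,0],[0,0,38,0,0,0],[0,0,16,0,0,0]]]}}

```text
time: 3.12
tool_pos: [426.3, -71.0, 148.4]
tool_rot: [0.588, 0.809, -0.002, -0.002]
wrist_force: [-0.8, 0.5, -0.1]
width: -0.0
```

Run:
```python
from h import *
from workcell import *
print(ctrl.observe()['tool_pos'],R.from_quat(ctrl.observe()['tool_rot']).as_matrix().round(3)[:, :2])
for n in("scene","top","wrist"): cv2.imwrite(f"pics/{n}2.png",snapshot(n)["color"])
a=cv2.imread("pics/scene2.png")[120:300,220:420];b=cv2.imread("pics/wrist2.png")
cv2.imwrite("pics/c2.png",cv2.resize(a,None,fx=3,fy=3))
```

```text
[426.26088312 -71.04932743 148.36014058] [[-0.309  0.951]
 [ 0.951  0.309]
 [ 0.002 -0.006]]
```

View pics/c2.png

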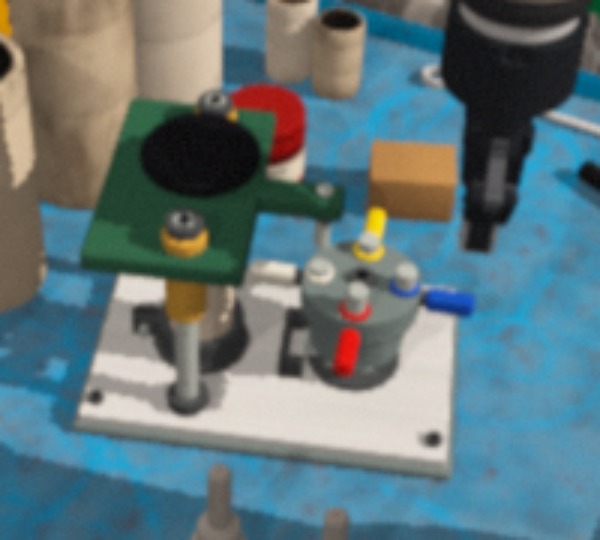

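View pics/wrist2.png

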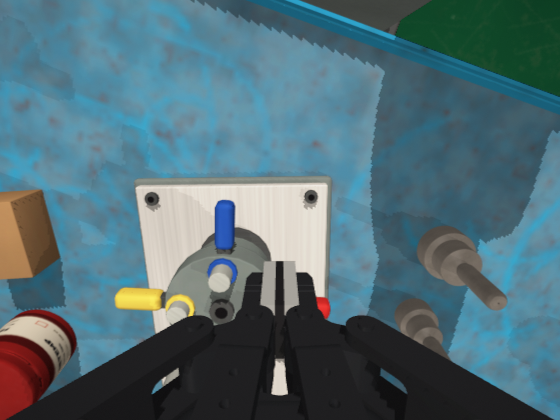

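Call:
{"api": "carry_out", "payload": {"increments": [[[0,0,22,0,0,0],[0,0,22,0,0,0],[0,0,21,0,0,0],[0,0,0,0,0,0],[-9,0,0,0,0,0],[-8,0,0,0,0,0],[-8,0,0,0,0,0],[0,0,0,0,0,0]]]}}

```text
time: 3.93
tool_pos: [439.5, -96.5, 89.0]
tool_rot: [0.587, 0.809, 0.001, 0.002]
wrist_force: [-0.5, 1.0, 0.6]
width: 0.2
```

Run:
```python
from h import *
from workcell import *
o=ctrl.observe();print(o['tool_pos'],o['wrist_force'])
a=snapshot("scene")["color"][120:300,220:420]
cv2.imwrite("pics/c3.png",cv2.resize(a,None,fx=3,fy=3))
```

```text
[439.54236188 -96.51602742  89.02909008] [-0.5491145   1.04537197  0.61035461]
```

View pics/c3.png

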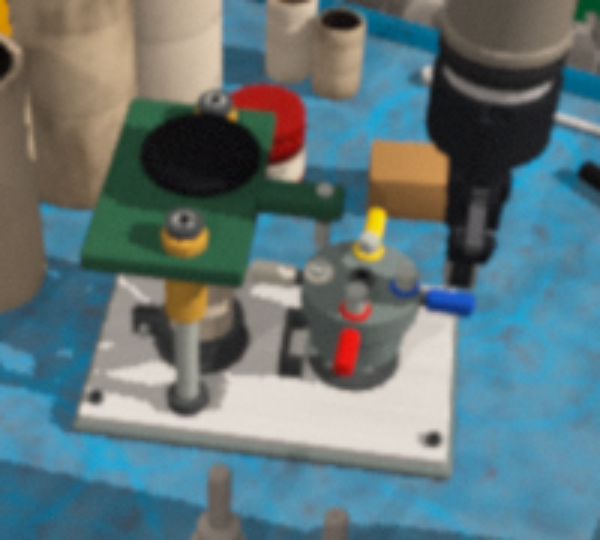

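Run:
```python
from h import *
from workcell import *
o=ctrl.observe();print(o['time'],o['tool_pos'],o['wrist_force'],o['moment'],o['qvel'].round(3))
T=o['tool_pos'];M=R.from_quat(o['tool_rot']).as_matrix()
def proj(s,p):
    c=R.from_quat(s["orientation"]).as_matrix().T@(np.array(p)-s["origin"]);q=s["intrinsics"]@c;return q[:2]/q[2]
s=snapshot("scene")
for p in (T,T-[0,0,-0],[444,-104.5,98]): print(((proj(s,p)-[220,120])*3).round())
print(((proj(s,[426.3,-71,148.4])-[220,120])*3).round())
for n in("wrist","top"): cv2.imwrite(f"pics/{n}3.png",snapshot(n)["color"])
c=s["color"][195:245,350:410];cv2.imwrite("pics/c3b.png",cv2.resize(c,None,fx=12,fy=12,interpolation=cv2.INTER_CUBIC))
```

```text
3.9833 [438.7928727  -95.6267221   88.56041092] [-1.04764996  1.12576728 -0.28718188] [-0.01603834  0.01827006  0.08893274] [-0.014 -0.001 -0.015  0.022 -0.007  0.002 -0.006]
[452. 314.]
[452. 314.]
[451. 294.]
[469. 281.]
```

View pics/c3b.png

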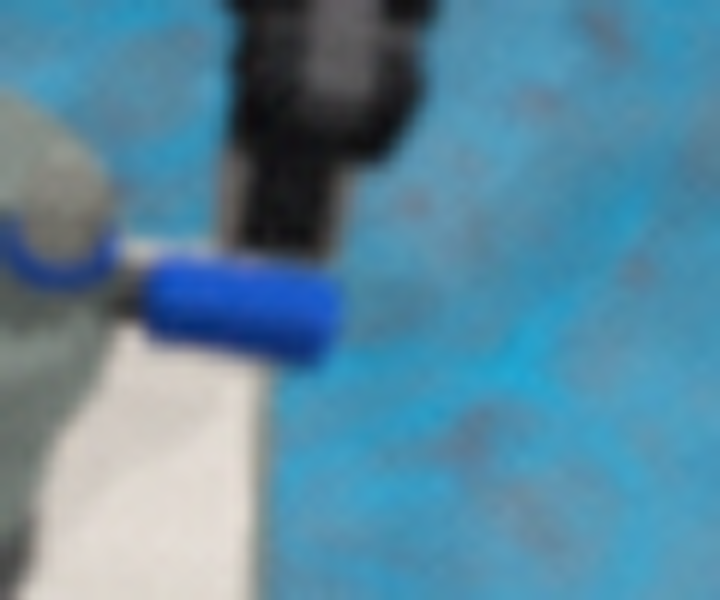

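View pics/wrist3.png

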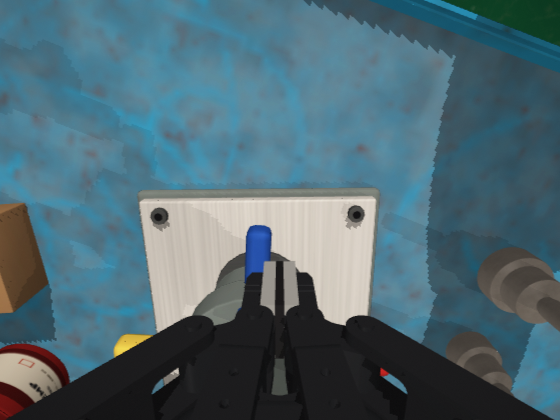

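```bash
cat >> h.py <<'E'
def proj(s,p):
    c=R.from_quat(s["orientation"]).as_matrix().T@(np.array(p)-s["origin"]);q=s["intrinsics"]@c;return q[:2]/q[2]
E
python3 - <<'E'
from h import *
from workcell import *
o=ctrl.observe();T=o['tool_pos'];M=R.from_quat(o['tool_rot']).as_matrix()
for n in ("wrist","top","scene"):
    s=snapshot(n);print(n,[proj(s,T+M@[0,0,-k]).round() for k in (0,15,30,60)])
    if n=="wrist": print(proj(s,[444,-104.5,98]), proj(s,[504,-89,98]),s["origin"]-T)
a=cv2.imread("pics/scene2.png")[160:210,355:405];b=cv2.imread("pics/top2.png")[220:300,290:370]
cv2.imwrite("pics/e.png",np.hstack([cv2.resize(a,(400,400)),cv2.resize(b,(400,400))]))
E
```

```text
wrist [array([278., 250.]), array([278., 263.]), array([278., 278.]), array([278., 318.])]
[255.06224797 263.93548417] [250.11341382 364.41324785] [-74.93414846 -24.17336335 172.71509513]
top [array([339., 278.]), array([340., 279.]), array([341., 279.]), array([343., 280.])]
scene [array([371., 226.]), array([372., 221.]), array([373., 215.]), array([375., 205.])]
```

View pics/e.png

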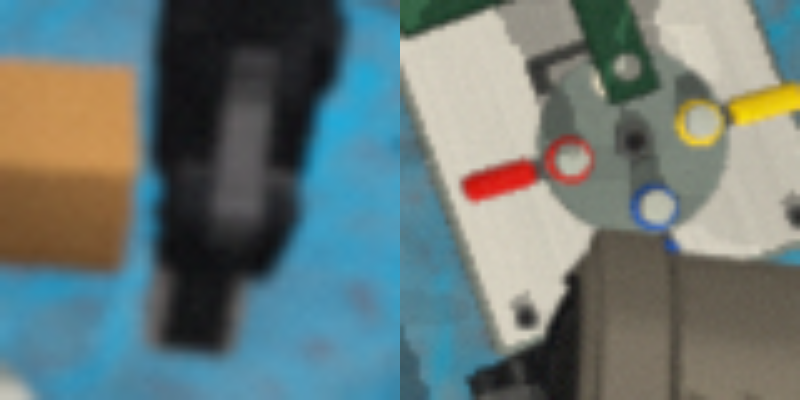

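View pics/top3.png

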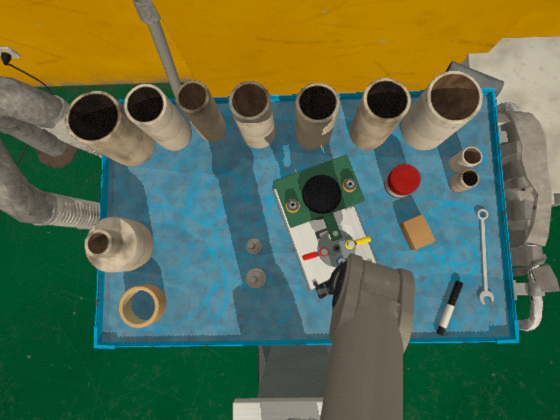

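Run:
```python
from h import *
from workcell import *
s=snapshot("scene")
# pose c2
T=np.array([426.26,-71.05,148.36])
for u in [(380,203.7),(376,203.7)]:
    for z in (140,150,160,170,180): print(u,z,(ray(s,*u,z)-T).round(1))
w=snapshot("wrist");o=ctrl.observe()
M=R.from_quat(o['tool_rot']).as_matrix()
for v in(258,262,265):
    for z in (0,10,20,30):
        print(v,z,(M.T@(ray(w,279,v,o['tool_pos'][2]+z)-o['tool_pos'])).round(1))
a=w["color"][220:420,180:380];cv2.imwrite("pics/f.png",cv2.resize(a,(600,600),interpolation=cv2.INTER_CUBIC))
```

```text
(380, 203.7) 140 [  5.1 -38.6  -8.4]
(380, 203.7) 150 [  2.8 -28.    1.6]
(380, 203.7) 160 [  0.4 -17.4  11.6]
(380, 203.7) 170 [-2.  -6.8 21.6]
(380, 203.7) 180 [-4.3  3.8 31.6]
(376, 203.7) 140 [ 12.2 -34.9  -8.4]
(376, 203.7) 150 [  9.7 -24.3   1.6]
(376, 203.7) 160 [  7.2 -13.8  11.6]
(376, 203.7) 170 [ 4.7 -3.3 21.6]
(376, 203.7) 180 [ 2.2  7.3 31.6]
258 0 [ 0.4  4.6 -0. ]
258 10 [  0.4  -0.2 -10. ]
258 20 [  0.5  -5.  -20. ]
258 30 [  0.5  -9.8 -30. ]
262 0 [ 0.4  7.  -0. ]
262 10 [  0.4   2.  -10. ]
262 20 [  0.4  -2.9 -20. ]
262 30 [  0.5  -7.9 -30. ]
265 0 [ 0.4  8.8 -0. ]
265 10 [  0.4   3.7 -10. ]
265 20 [  0.4  -1.3 -20. ]
265 30 [  0.5  -6.4 -30. ]
```

View pics/f.png

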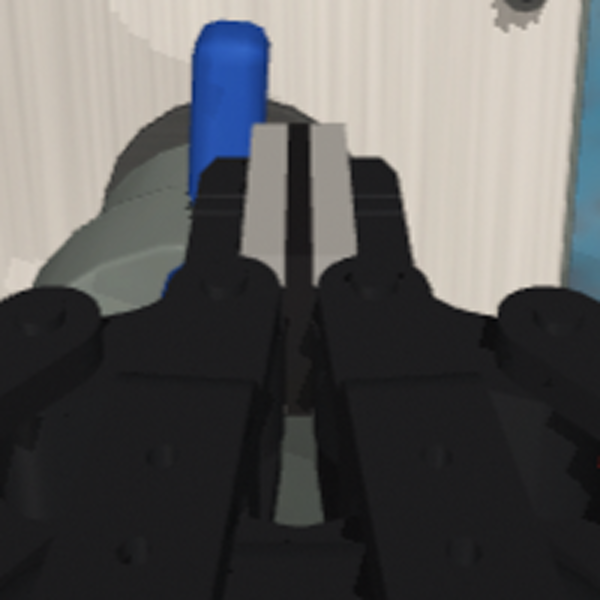

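Both cameras show the real fingertip about 20–28 mm behind the reported TCP, so the finger is passing above the lug. I'll back off, go lower and check again.

Call:
{"api": "carry_out", "payload": {"increments": [[[9,-2,0,0,0,0],[9,-2,0,0,0,0],[9,0,0,0,0,0],[0,0,9,0,0,0],[0,0,9,0,0,0],[0,0,9,0,0,0],[0,0,0,0,0,0]]]}}

```text
time: 4.97
tool_pos: [423.5, -70.7, 58.2]
tool_rot: [0.586, 0.81, -0.002, -0.001]
wrist_force: [-0.5, -0.5, 0.3]
width: 0.1
```

Run:
```python
from h import *
from workcell import *
o=ctrl.observe();print(o['tool_pos'],o['wrist_force'],R.from_quat(o['tool_rot']).as_matrix().round(3))
a=snapshot("scene")["color"][160:260,320:420]
w=snapshot("wrist")["color"][200:400,160:360]
cv2.imwrite("pics/c4.png",np.hstack([cv2.resize(a,(400,400)),cv2.resize(w,(400,400))]))
```

```text
[423.48379126 -70.72290666  58.19801157] [-0.45666958 -0.52276598  0.32642788] [[-0.312  0.95  -0.004]
 [ 0.95   0.312 -0.001]
 [ 0.    -0.004 -1.   ]]
```

View pics/c4.png

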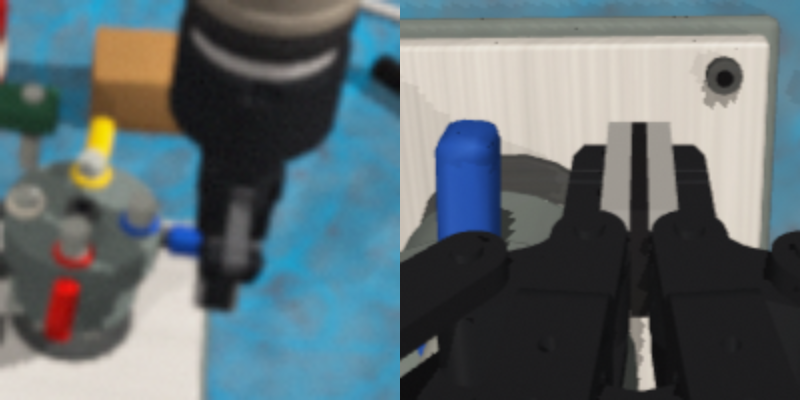

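Call:
{"api": "carry_out", "payload": {"increments": [[[-9,1,0,0,0,0],[-9,1,0,0,0,0],[-9,1,0,0,0,0],[-9,1,0,0,0,0],[-9,0,0,0,0,0],[0,0,0,0,0,0]]]}}

```text
time: 5.57
tool_pos: [444.0, -113.5, 60.5]
tool_rot: [0.587, 0.81, 0.0, 0.001]
wrist_force: [-0.5, 0.8, -0.9]
width: -0.1
```

```bash
cat > look.py <<'E'
import sys
from h import *
from workcell import *
o=ctrl.observe();T=o['tool_pos'];M=R.from_quat(o['tool_rot']).as_matrix()
d=T[:2]-[504,-89];c,s_=np.cos(np.radians(18.3)),np.sin(np.radians(18.3))
print(o['time'],T.round(1),"press rel axis",(d[0]*c+d[1]*s_).round(1),(-d[0]*s_+d[1]*c).round(1),"F",o['wrist_force'].round(1),"z",M[:,2].round(3),"yaw",np.degrees(np.arctan2(M[1,0],M[0,0])).round(1))
a=snapshot("scene")["color"][140:260,290:410]
w=snapshot("wrist")["color"][180:420,140:380]
cv2.imwrite(f"pics/{sys.argv[1]}.png",np.hstack([cv2.resize(a,(400,400)),cv2.resize(w,(400,400))]))
E
python3 look.py l1
```

```text
5.5667 [ 444.  -113.5   60.5] press rel axis -64.7 -4.4 F [-0.5  0.8 -0.9] z [ 0.001 -0.001 -1.   ] yaw 108.1
```

View pics/l1.png

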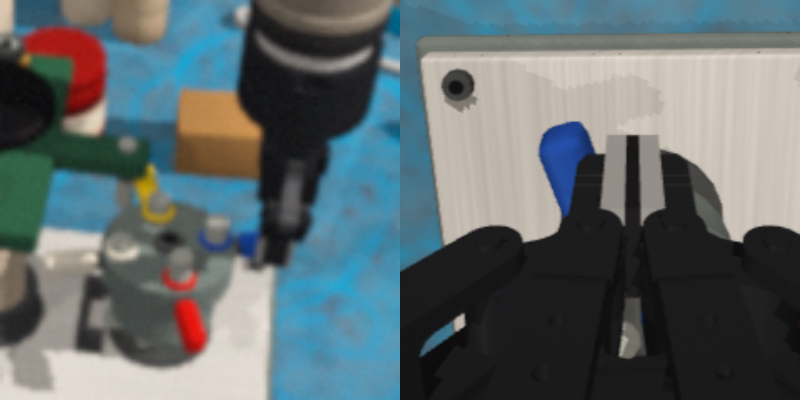

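The finger is in contact and the blue lug has turned about 20°. I'll continue the arc.

Call:
{"api": "carry_out", "payload": {"increments": [[[-9,2,0,0,0,0],[-9,2,0,0,0,0],[-8,3,0,0,0,0],[-6,3,0,0,0,0],[0,0,0,0,0,0],[0,0,0,0,0,0]]]}}

```text
time: 6.17
tool_pos: [462.7, -139.6, 60.2]
tool_rot: [0.586, 0.81, -0.0, 0.0]
wrist_force: [-0.8, -0.9, -0.1]
width: 0.4
```

```bash
python3 look.py l2
```

```text
6.1667 [ 462.7 -139.6   60.2] press rel axis -55.1 -35.1 F [-0.8 -0.9 -0.1] z [ 0.    -0.001 -1.   ] yaw 108.2
```

View pics/l2.png

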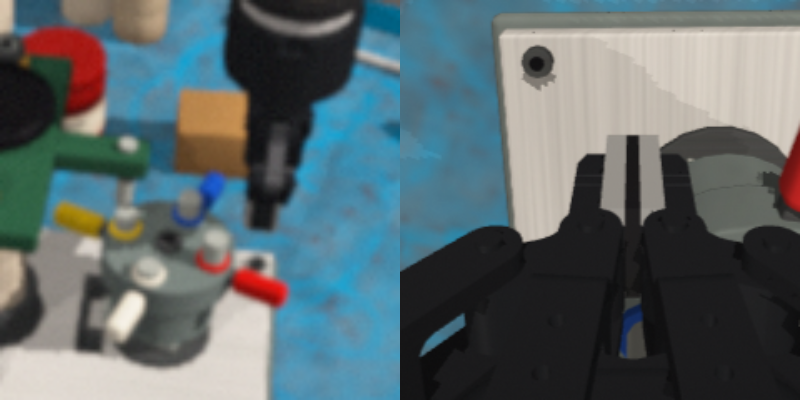

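The turret has snapped round: the yellow stop is under the screw, with its lug pointing to the rear, and red is in front. Next I'll go up and over to the pad.

Call:
{"api": "carry_out", "payload": {"increments": [[[0,0,-25,0,0,0],[0,0,-38,0,0,0],[0,0,-38,0,0,0],[0,0,-38,0,0,0],[0,0,-38,0,0,0],[0,0,-13,0,0,0],[8,38,0,0,0,0],[8,38,0,0,0,0]]]}}

```text
time: 6.93
tool_pos: [530.4, -101.1, 252.8]
tool_rot: [0.588, 0.809, 0.003, 0.001]
wrist_force: [0.3, -0.2, 1.0]
width: 0.2
```

Call:
{"api": "carry_out", "payload": {"increments": [[[8,38,0,0,0,0],[8,38,0,0,0,0],[3,16,0,0,0,0],[0,0,0,0,0,0],[0,0,0,0,0,0]]]}}

```text
time: 7.35
tool_pos: [611.0, -52.9, 249.4]
tool_rot: [0.586, 0.811, -0.001, -0.0]
wrist_force: [-0.4, -0.5, -0.1]
width: 0.2
```

```bash
sed -i 's/140:260,290:410/120:260,240:380/' look.py; python3 look.py l3
```

```text
7.35 [611.  -52.9 249.4] press rel axis 112.9 0.7 F [-0.4 -0.5 -0.1] z [-0.002 -0.001 -1.   ] yaw 108.3
```

View pics/l3.png

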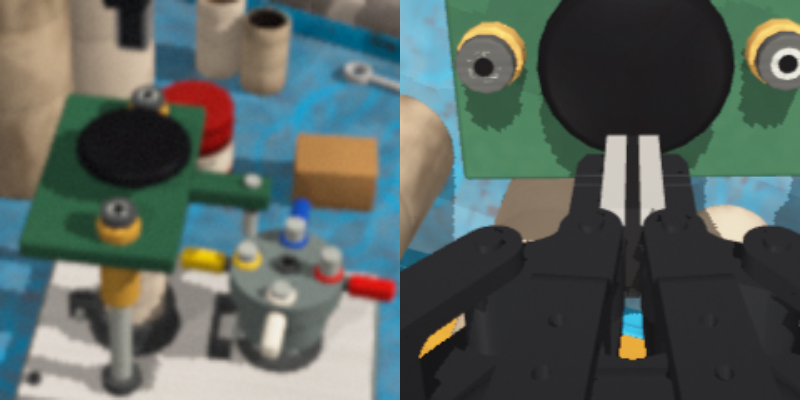

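Call:
{"api": "carry_out", "payload": {"increments": [[[0,0,20,0,0,0],[0,0,18,0,0,0],[0,0,0,0,0,0],[0,0,0,0,0,0]]]}}

```text
time: 7.78
tool_pos: [609.7, -54.1, 212.2]
tool_rot: [0.587, 0.81, -0.0, -0.001]
wrist_force: [-0.4, 0.1, 1.0]
width: 0.2
```

```bash
python3 look.py l4
```

```text
7.7833 [609.7 -54.1 212.2] press rel axis 111.3 -0.1 F [-0.4  0.1  1. ] z [-0.001  0.    -1.   ] yaw 108.1
```

View pics/l4.png

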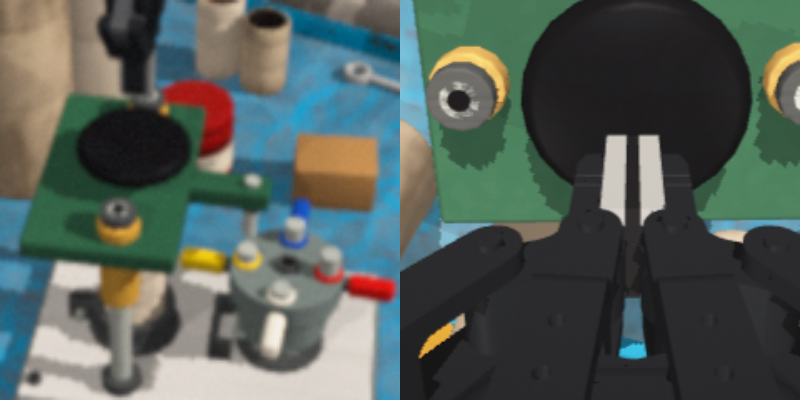

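Call:
{"api": "carry_out", "payload": {"increments": [[[0,0,12,0,0,0],[0,0,10,0,0,0],[0,0,3,0,0,0],[0,0,0,0,0,0]]]}}

```text
time: 8.22
tool_pos: [610.1, -52.9, 185.7]
tool_rot: [0.586, 0.81, -0.001, -0.001]
wrist_force: [-0.1, 0.5, -0.6]
width: -0.1
```

Call:
{"api": "carry_out", "payload": {"increments": [[[0,0,2,0,0,0],[0,0,2,0,0,0],[0,0,2,0,0,0],[0,0,0,0,0,0]]]}}

```text
time: 8.55
tool_pos: [611.1, -53.2, 181.0]
tool_rot: [0.586, 0.81, -0.0, -0.0]
wrist_force: [0.8, -0.4, 1.2]
width: -0.1
```

```bash
python3 look.py l5
```

```text
8.55 [611.1 -53.2 181. ] press rel axis 112.9 0.4 F [ 0.8 -0.4  1.2] z [-0.  0. -1.] yaw 108.2
```

View pics/l5.png

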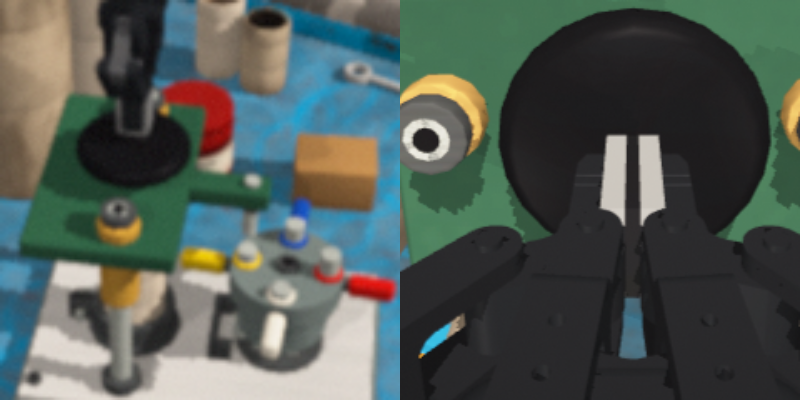

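The fingertip is just above the pad centre, at (632,135) against a pad centre of (633,125). I'll press slowly.

Call:
{"api": "carry_out", "payload": {"increments": [[[0,0,2,0,0,0],[0,0,2,0,0,0],[0,0,2,0,0,0],[0,0,0,0,0,0]]]}}

```text
time: 8.98
tool_pos: [611.3, -53.2, 175.2]
tool_rot: [0.586, 0.81, 0.0, 0.0]
wrist_force: [-0.0, 0.6, 2.4]
width: 0.1
```

Call:
{"api": "carry_out", "payload": {"increments": [[[0,0,2,0,0,0],[0,0,2,0,0,0],[0,0,0,0,0,0]]]}}

```text
time: 9.23
tool_pos: [611.3, -53.2, 171.3]
tool_rot: [0.586, 0.81, 0.0, 0.0]
wrist_force: [-0.9, 0.1, 4.0]
width: -0.2
```

Call:
{"api": "carry_out", "payload": {"increments": [[[0,0,2,0,0,0],[0,0,2,0,0,0],[0,0,0,0,0,0]]]}}

```text
time: 9.48
tool_pos: [611.3, -53.2, 167.0]
tool_rot: [0.586, 0.81, 0.0, 0.0]
wrist_force: [-0.5, 0.1, 3.2]
width: -0.1
```

```bash
python3 look.py l6
```

```text
9.4833 [611.3 -53.2 167. ] press rel axis 113.1 0.3 F [-0.5  0.1  3.2] z [ 0.  0. -1.] yaw 108.2
```

View pics/l6.png

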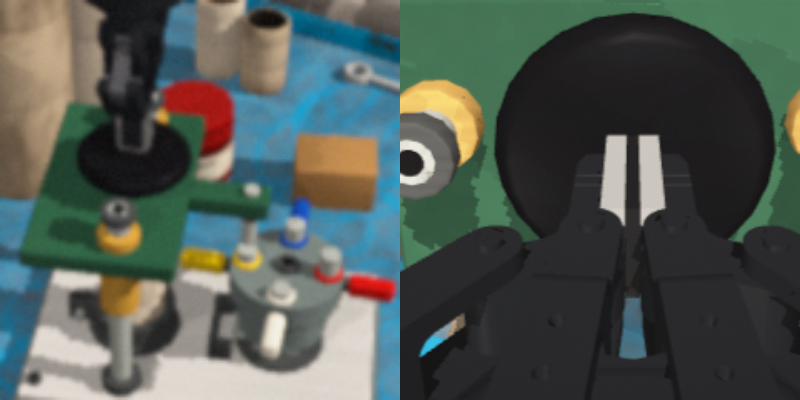

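Call:
{"api": "carry_out", "payload": {"increments": [[[0,0,1.5,0,0,0],[0,0,1.5,0,0,0],[0,0,0,0,0,0]]]}}

```text
time: 9.83
tool_pos: [611.3, -53.2, 165.2]
tool_rot: [0.586, 0.81, 0.0, -0.0]
wrist_force: [-3.1, 1.2, 9.1]
width: 0.1
```

Call:
{"api": "carry_out", "payload": {"increments": [[[0,0,1.5,0,0,0],[0,0,1.5,0,0,0],[0,0,0,0,0,0]]]}}

```text
time: 10.08
tool_pos: [611.3, -53.2, 162.4]
tool_rot: [0.586, 0.81, 0.0, -0.0]
wrist_force: [-3.5, 0.3, 9.1]
width: 0.0
```

Call:
{"api": "carry_out", "payload": {"increments": [[[0,0,1.5,0,0,0],[0,0,1,0,0,0],[0,0,0,0,0,0]]]}}

```text
time: 10.33
tool_pos: [611.3, -53.2, 160.1]
tool_rot: [0.586, 0.81, 0.0, -0.0]
wrist_force: [-4.3, 2.1, 10.1]
width: 0.0
```

Call:
{"api": "carry_out", "payload": {"increments": [[[0,0,1,0,0,0],[0,0,1,0,0,0],[0,0,0,0,0,0]]]}}

```text
time: 10.58
tool_pos: [611.3, -53.2, 158.1]
tool_rot: [0.586, 0.81, 0.0, -0.0]
wrist_force: [-3.0, 1.3, 10.7]
width: 0.1
```

Call:
{"api": "carry_out", "payload": {"increments": [[[0,0,1,0,0,0],[0,0,1,0,0,0],[0,0,0,0,0,0]]]}}

```text
time: 10.83
tool_pos: [611.4, -53.2, 157.3]
tool_rot: [0.586, 0.81, 0.001, -0.0]
wrist_force: [-5.9, 1.2, 15.7]
width: -0.2
```

```bash
python3 look.py l7
```

```text
10.8333 [611.4 -53.2 157.3] press rel axis 113.2 0.3 F [-5.9  1.2 15.7] z [ 0.001  0.002 -1.   ] yaw 108.2
```

View pics/l7.png

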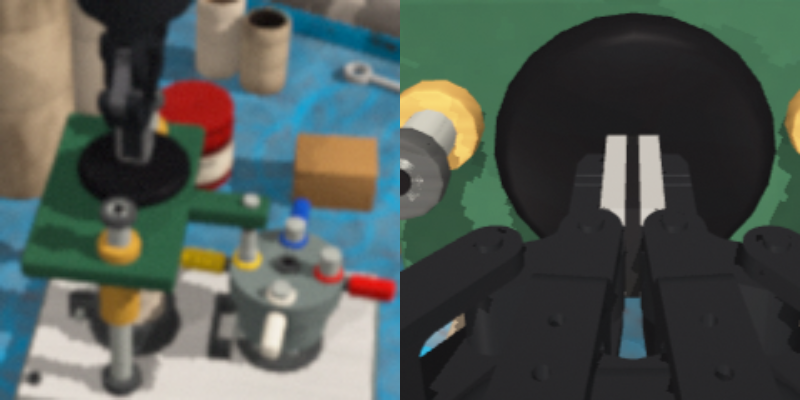

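Call:
{"api": "carry_out", "payload": {"increments": [[[0,0,1,0,0,0],[0,0,1,0,0,0],[0,0,0,0,0,0]]]}}

```text
time: 11.18
tool_pos: [611.4, -53.2, 157.1]
tool_rot: [0.586, 0.81, 0.001, -0.0]
wrist_force: [-9.7, 3.0, 25.7]
width: 0.2
```

The force rose from 15.7 to 25.7 N while z moved only 0.2 mm, so the screw is on the stop. Now I'll let the ram come up and withdraw.

Call:
{"api": "carry_out", "payload": {"increments": [[[0,0,-3,0,0,0],[0,0,-5,0,0,0],[0,0,-6,0,0,0],[0,0,-8,0,0,0],[0,0,-10,0,0,0],[0,0,-20,0,0,0],[0,0,-30,0,0,0],[0,0,0,0,0,0]]]}}

```text
time: 11.85
tool_pos: [614.3, -54.2, 240.4]
tool_rot: [0.586, 0.81, 0.002, 0.004]
wrist_force: [0.1, -0.6, 0.4]
width: -0.1
```

Call:
{"api": "carry_out", "payload": {"increments": [[[0,-35,-20,0,0,0],[0,-35,0,0,0,0],[0,-35,0,0,0,0],[0,-35,0,0,0,0],[0,-35,0,0,0,0],[0,0,0,0,0,0],[0,0,0,0,0,0],[0,0,0,0,0,0]]]}}

```text
time: 12.52
tool_pos: [445.6, -107.6, 255.1]
tool_rot: [0.586, 0.81, 0.001, 0.0]
wrist_force: [0.8, 0.3, 0.0]
width: -0.1
```

```bash
python3 look.py l8
python3 - <<'E'
from h import *
from workcell import *
s=snapshot("scene");cv2.imwrite("pics/s9.png",s["color"])
a=cv2.imread("pics/scene0.png")[140:260,240:390];b=s["color"][140:260,240:390]
cv2.imwrite("pics/s9c.png",np.hstack([cv2.resize(a,(400,320)),cv2.resize(b,(400,320))]))
t=snapshot("top");A=cv2.imread("pics/top0.png")
d=cv2.absdiff(A,t["color"]).max(2);print("top diffs gauges/tin/box",[int((d[y0:y1,x0:x1]>50).sum()) for x0,y0,x1,y1 in((240,230,270,290),(382,160,425,200),(398,212,440,252))])
cv2.imwrite("pics/t9.png",t["color"])
for b in blobs(s,(0,0,0),(180,255,35),(240,140,330,200)):print(b)
E
```

```text
12.5167 [ 445.6 -107.6  255.1] press rel axis -61.3 0.7 F [0.8 0.3 0. ] z [ 0.001  0.001 -1.   ] yaw 108.3
top diffs gauges/tin/box [32, 0, 3]
(array([285.96, 171.29]), [267, 157, 39, 29, 849])
```

View pics/s9c.png

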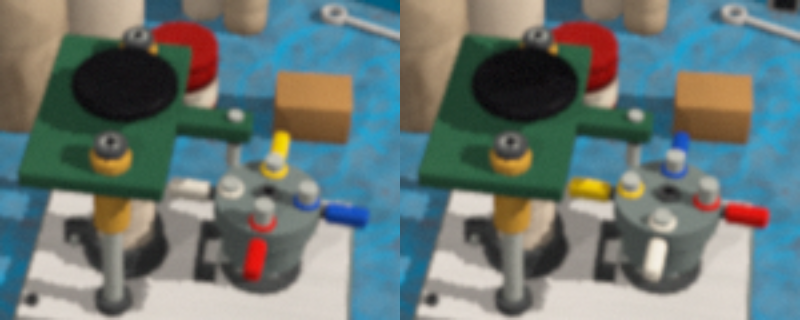

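View pics/t9.png

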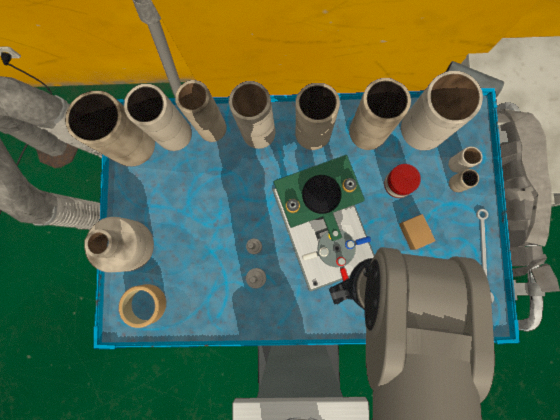

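The ram is fully up: the pad centroid is at (286.0,171.3), and it was (286.0,171.5) before. Yellow is still under the screw, and the surrounding items are where they were.

```bash
python3 -c "
from workcell import order; print(order.hand_in())"
```

```text
the job is handed in; nothing more can be done
None
```

The bush has been pressed to the yellow stop and the job is handed in, at about 12.7 s on the robot's clock. I could not see the bush depth itself; I inferred it from the screw landing on the stop.

- **Turret:** It started with white under the screw. With shut fingers I pushed the blue lug one click anticlockwise, and it snapped over to yellow.
- **Press:** I then pushed the palm pad down about 18 mm, reading about 9–11 N while the bush went in. On the stop, the force rose from 16 to 26 N while z moved only 0.2 mm. I lifted off and moved the arm clear, touching nothing.

**Last checks:**
- The pad is back at its starting pixel position (286.0,171.3, against 286.0,171.5 before).
- The yellow stop is still under the screw.
- The carton and tin show almost no change between the before and after top pictures. The gauge area differs by 32 pixels; the gauges look to stand in the same place, so I take it to be shadow.

**Disagreement:** The visible fingertip is about 25 mm behind the reported tool point. My first pass therefore went over the blue lug without touching it, so I lowered the tool and repeated it. The force and picture checks after that were consistent with the shorter fingertip.

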